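# Stack the scent tiles and open the safety-capped oil bottle

### The job

Get the foyer scent ready: stack the terracotta tile and then the white tile squarely, edges flush, on the dark grey tile that lies on the oak stand, and let go of the pile. Then open the amber oil bottle: press its white safety cap down against the spring, twist it a quarter turn counter-clockwise (seen from above) while pressed, lift it off, and finish still holding the cap upright in the gripper, a few centimetres straight above the open bottle. Leave the vase, the glass dish and the red umbrella clip where they are.

Things in the scene. Friction and masses are not known exactly. Their poses are not given: they have to be found in the camera images.
- tile_grey: plaster scent tile, a flat slab 70 (its x) x 46 (its y) x 14 mm (z), about 80 g, loose; origin at the centre of its underside; dark grey, already lying on the oak stand with its long side along the stand's
- tile_terracotta: plaster scent tile, a flat slab 70 (its x) x 46 (its y) x 14 mm (z), about 80 g, loose; origin at the centre of its underside; orange-brown, lying flat on the granite at the start
- tile_white: plaster scent tile, a flat slab 70 (its x) x 46 (its y) x 14 mm (z), about 80 g, loose; origin at the centre of its underside; off-white, lying flat on the granite at the start
- stand: fixed pale oak plinth, 94 (x) x 70 (y) x 12 mm high; origin at the centre of its underside, on the granite
- bottle: amber bottle with a paper band, fixed to the granite by its brass foot (82 mm across, 10 mm high); body 68 mm across, shoulder ends 85 mm up, neck 26 mm across, rising to a rim 116.5 mm up. Origin at the centre of its underside, z up. Two lugs on the neck hold the cap: CCW from above opens, CW is blocked by a stop
- cap: white round push-and-turn safety cap, 47 mm across, 34 mm tall, painted metal, 100 g, loose but locked on the bottle. Origin on its axis in the plane of its lower edge, z up; a red mark on top runs from the axis towards its x. Locked, it is coaxial with the bottle, origin 95 mm and top 129 mm above the bottle's underside, x along the bottle's x within a few degrees
- cap_top (a point): centre of the cap's top, 34 mm above its lower edge. Pressed, the cap sinks up to 8.5 mm, then stops hard; it turns only when 5 mm or more down. Turned 50 to 130 degrees counter-clockwise (from above) from locked it is free and lifts straight off; 75 to 90 degrees is a good aim. Grip it anywhere round its rim
- seal (a joint): how far the sprung rubber seal in the bottle's mouth is pressed down by the cap, m: 0 at rest, 0.0085 with the cap fully down. The spring pushes back with about 3 N at first and 8.5 N fully down
- bottle_mouth (a point): top of the sprung seal at rest, on the bottle's axis, 125 mm above the bottle's underside; fixed to the bottle
- vase: white ceramic bud vase, 60 mm across, 118 mm tall, loose, 0.3 kg; origin at the centre of its underside; leave alone
- dish: smoked-glass catchall dish with two steel keys in it, 110 mm across, 26 mm high, loose, 0.45 kg; origin at the centre of its underside; leave alone
- clip: red plastic umbrella handle clip, 50 x 28 x 36 mm high, loose, 50 g; origin at the centre of its underside; leave alone
- oak_box: fixed matte oak flip-top box with a small brass knob on its lid, 160 x 120 mm, about 115 mm high with the knob; origin at the centre of its underside; not needed
Things that resemble listed ones, but are neither listed nor needed, are in the scene too. There is more than one size of the cap; the job needs the largest.

How it is judged:
By the outcome, as a careful person would: the job done as asked, in the order asked, and still so for the second after the job is handed in, while the arm keeps its last pose, push and grip.
It also fails if it takes over 67 s, if anything falls off the work surface, if the arm or the gripper's body presses on something with over 40 N, if the wrist force passes 120 N, or if a joint passes its speed limit or range.

### The arm

A 6-joint arm with a two-finger parallel gripper is mounted at the origin on the work surface. World frame = base frame: x ahead of the robot, y to its left, z up, the work surface at z = 0. Lengths are in mm, angles in rad, forces in N, time in s.
With the tool pointing down it reaches from about 275 to 1000 mm from the base axis. Payload 8.4 kg.
Tool frame: the origin (TCP) lies midway between the tips of the shut fingers; the grasp point (between the pads) lies 19 mm behind it; z points along the fingers, y is the direction in which the jaws open and shut (so a half turn about z gives the same grasp; the last joint's range is limited). The gripper opens to 85 mm and grips with 20 to 120 N. Pads are 22 mm wide; open, the fingers measure 114 mm over their backs; the gripper's body (76 mm by 85 mm) begins 54 mm behind the grasp point. The pads swing forward as they close: fully open they stand 13 mm farther back than shut.
Start: joints at [-1.344, 0.353, 1.633, -0, 1.155, -0.002], TCP at [141.754, -608.715, 231.281] pointing down, gripper open.
Joint ranges: [-2.63, 2.63], [-0.92, 2.1], [0.06, 2.66], [-1.3, 4.44], [0, 2.69], [-3.02, 3.02]. Speed limits (rad/s): [2.22, 2.22, 2.79, 3.14, 3.14, 3.14].

### API

Orientations are given as [roll, pitch, yaw] about the fixed x, y, z axes, in that order (R = Rz(yaw) Ry(pitch) Rx(roll)).
In Python, from rig import r gives the robot as it stands.
- The arm moves only by the tool play_rows, never from a script. Its argument "moves" is a list of rows, each a list of 3 entries, a list of its own where there are three numbers: the turn, a rotation vector about the tool's x, y, z in degrees, then the shift along the tool's x, y, z in mm, then the opening, from 0 (shut) to 1 (fully open). A call has 1 to 20 rows; each row is the pose to reach, as a shift and turn from the pose measured when the call began, along the tool's axes at that moment; what a row does not reach only later rows make up. A row lasts 1/10 s, in which the tool goes at most 50 mm and 8.59 degrees, less where a joint would pass 70% of its speed; a pose out of reach is approached as far as the arm can. A call with a gripper value outside its range is refused whole. The fingers move at their own pace and stop on an object; "newtons" is the grip in N (left out, the last holds). Time passes only in rows, so rows that repeat a pose let the fingers close. It gives the time, the measured TCP pose, the force and the opening at its end, in the units of the state.
- r.sense(): the state, without advancing time (a new reading comes with each control period).
- r.grab_frame(name): name is "scene" or "top" or "wrist"; returns a dict with "color" (480x640x3 uint8, red, green, blue), "K" (3x3 intrinsics, pixels), "rvec" (rotation vector, rad) and "tvec" (3), from world to camera coordinates, as OpenCV has them; the wrist camera has in their place "T_tool_cam" (4x4, takes a point from camera to tool coordinates, whose origin is the TCP and whose axes are the flange's). Camera axes: x right, y down, z forward; pixel columns grow to the right and rows downward; lengths in mm; the calibration is good to about 2 mm. A picture is of the moment at which its call begins: read the wrist's pose just before it. There is no depth.
- r.sign_off(): hands the job in, once; it reports no verdict.
Trained networks look in a picture, given as the dict that the camera call returned (one of the last four; its "shot" number tells which), for a name from the list of things; names that differ only in an ending like _2 or _b are one class to them, and where a whole thing is asked for, a point or a joint stands for the part that bears it (a point fixed in the world has none). Each returns a list of dicts, best first, with "conf" (0 to 1); they miss things now and then, are a little off and sometimes report something else, mostly with a low value. They report only what shows in the picture. A call takes as long as a camera call. They do not tell look-alikes from the thing itself.
- r.silhouettes(picture, name): "mask" (480x640 bool, what is visible of it) and "location" ([column, row] in pixels, amid what is visible of it).
The state is a dict: "clock": time; "qpos": joint angles; "qvel": joint speeds; "joint_efforts": joint torques, N m; "eef_pos": TCP position; "tcp_rot": TCP orientation; "contact_force": force on the tool from outside, world axes, zero at the start; "wrist_torque": the same for the moment, N m; "opening": opening from 0.0 (shut) to 1.0 (fully open).
Only numpy, scipy, OpenCV 4.12 (cv2) and the standard library are available. Lean on these libraries where they do the work, as an engineer would, in place of code of your own. Each camera call takes 0.05 s, during which the arm holds its last target.

## Working session

There is one attempt and no reset: what is moved stays moved. The work goes in short steps, Python scripts to look and compute and a tool call to move; the robot and the scene stay as the last step left them, time stands still between calls to the robot, and variables do not carry over. Pictures are saved under pics/ and viewed, and the job is handed in when it is done.

Besides the shell and the picture viewer there is one more tool, called after "Call:" as name(argument=value, ...) on one line, values as JSON. play_rows: Moves the arm, as the interface text tells. Its arguments: {"type":"object","properties":{"moves":{"type":"array"},"newtons":{"type":"number"}},"required":["moves"]}

```bash
ls; mkdir -p pics; python3 - <<'E'
from rig import r
import cv2,pickle
s=r.sense();print(s)
d={}
for n in ["scene","top","wrist"]:
    f=r.grab_frame(n);d[n]=f
    cv2.imwrite(f"pics/a_{n}.png",f["color"][:,:,::-1]);print(n,{k:v for k,v in f.items() if k!="color"})
pickle.dump(d,open("a.pkl","wb"))
E
```

```text
pics
{'clock': 0.0, 'qpos': array([-1.34437479e+00,  3.53633470e-01,  1.63414726e+00,  1.62453016e-05,
        1.15518695e+00, -2.37466557e-03]), 'qvel': array([-0.00130454,  0.00172366,  0.00014667, -0.00174847, -0.00067817,
        0.0004586 ]), 'joint_efforts': array([ 2.92305034e-03, -6.05246258e+01, -3.42063296e+01,  9.55900873e-05,
        9.47721797e-03, -1.61426482e-05]), 'eef_pos': array([ 141.66622799, -608.24144473,  230.56522571]), 'tcp_rot': array([-3.14021766e+00, -1.81185017e-05,  2.28789619e-01]), 'contact_force': array([-0.27352688, -1.1493577 ,  0.63475791]), 'wrist_torque': array([-0.01952212,  0.03215566,  0.02163981]), 'opening': 1.0029886114201556}
scene {'K': array([[439.84197065,   0.        , 318.11806786],
       [  0.        , 439.84197065, 239.62312337],
       [  0.        ,   0.        ,   1.        ]]), 'rvec': array([ 2.44275824,  0.55497947, -0.2025648 ]), 'tvec': array([-572.75256489,  -89.61598854, 1188.68086624]), 'shot': 1}
top {'K': array([[543.58236657,   0.        , 315.31611786],
       [  0.        , 543.58236657, 242.87521802],
       [  0.        ,   0.        ,   1.        ]]), 'rvec': array([ 2.18658331, -2.12705943,  0.15091696]), 'tvec': array([  44.36991174,  628.23818851, 1375.98147887]), 'shot': 2}
wrist {'K': array([[426.87525249,   0.        , 319.10592526],
       [  0.        , 426.87525249, 246.82024594],
       [  0.        ,   0.        ,   1.        ]]), 'T_tool_cam': array([[-5.23339440e-04, -9.45844355e-01, -3.24620059e-01,
         8.34990628e+01],
       [ 9.99999843e-01, -4.29947680e-04, -3.59422558e-04,
         1.87973848e-01],
       [ 2.00388157e-04, -3.24620196e-01,  9.45844431e-01,
        -1.42658533e+02],
       [ 0.00000000e+00,  0.00000000e+00,  0.00000000e+00,
         1.00000000e+00]]), 'shot': 3}
```

View pics/a_scene.png

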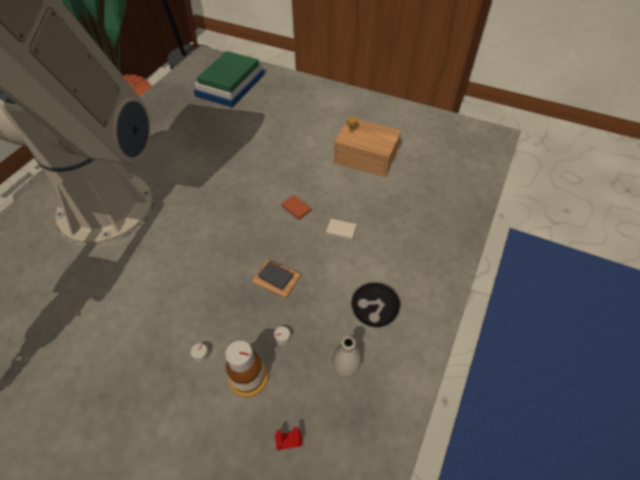

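View pics/a_top.png

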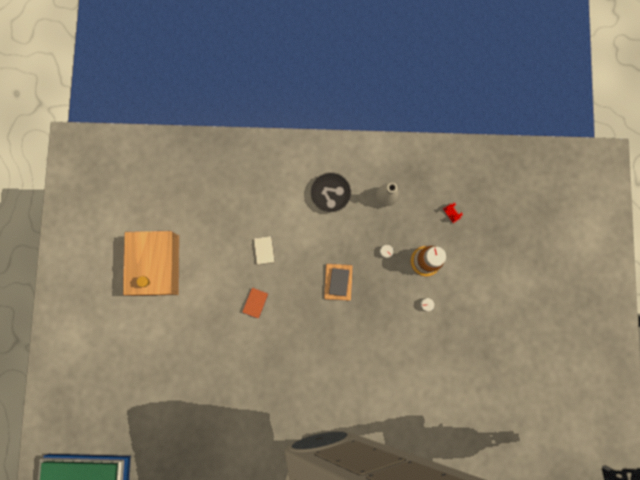

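View pics/a_wrist.png

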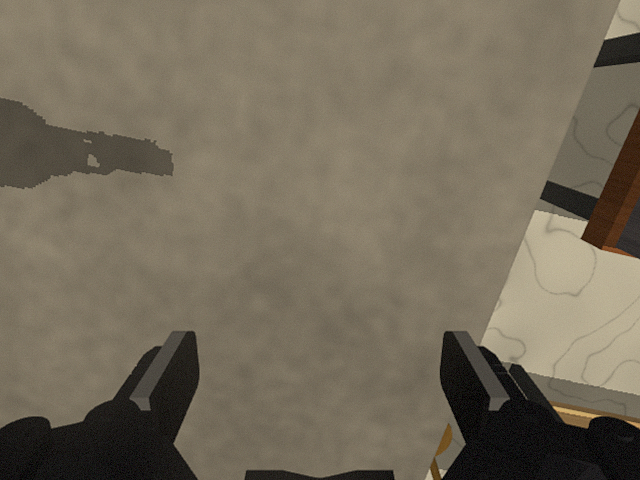

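```bash
cat > h.py <<'E'
import numpy as np,cv2
from scipy.spatial.transform import Rotation as R
from scipy.optimize import least_squares
def campose(f,s=None):
    "returns Rwc (world->cam), t"
    if "rvec" in f:
        return R.from_rotvec(f["rvec"]).as_matrix(),np.array(f["tvec"],float)
    Rt=R.from_euler("xyz",s["tcp_rot"]).as_matrix();T=np.eye(4);T[:3,:3]=Rt;T[:3,3]=s["eef_pos"]
    C=np.linalg.inv(T@f["T_tool_cam"]);return C[:3,:3],C[:3,3]
def proj(P,f,s=None):
    A,t=campose(f,s);q=np.atleast_2d(P)@A.T+t;q=q@f["K"].T;return q[:,:2]/q[:,2:]
def back(px,z,f,s=None):
    A,t=campose(f,s);px=np.atleast_2d(np.asarray(px,float))
    d=np.c_[px,np.ones(len(px))]@np.linalg.inv(f["K"]).T@A;o=-A.T@t
    return o+d*((z-o[2])/d[:,2])[:,None]
def box(x,y,yaw,z0,L=70,W=46,H=14):
    c,s_=np.cos(yaw),np.sin(yaw);P=[]
    for z in (z0,z0+H):
        for a,b in((1,1),(1,-1),(-1,-1),(-1,1)):
            u,v=a*L/2,b*W/2;P.append([x+c*u-s_*v,y+s_*u+c*v,z])
    return np.array(P)
def polymask(P,f,s,sc=1):
    h=cv2.convexHull(proj(P,f,s).astype(np.float32))
    m=np.zeros((480,640),np.uint8);cv2.fillPoly(m,[np.round(h*16).astype(np.int32)],255,cv2.LINE_AA,4)
    return m.astype(float)/255
def fitbox(mask,f,z0,s=None,L=70,W=46,H=14):
    "fit box silhouette by IoU"
    from scipy.optimize import minimize
    c=cv2.findContours(mask.astype(np.uint8),0,2)[0];c=max(c,key=cv2.contourArea)
    w=back(c[:,0]+0.0,z0+H,f,s)[:,:2].astype(np.float32)
    (cx,cy),(a,b),ang=cv2.minAreaRect(w)
    yaw=np.radians(ang if a>b else ang+90)
    M=mask.astype(float)
    M=cv2.GaussianBlur(M,(0,0),1)
    def cost(p):return np.sum((cv2.GaussianBlur(polymask(box(p[0],p[1],p[2],z0,L,W,H),f,s),(0,0),1)-M)**2)
    best=minimize(cost,[cx,cy,yaw],method="Nelder-Mead",options=dict(initial_simplex=[[cx,cy,yaw],[cx+4,cy,yaw],[cx,cy+4,yaw],[cx,cy,yaw+.1]],xatol=.02,fatol=.01,maxiter=300))
    p=best.x;p[2]=(p[2]+np.pi/2)%np.pi-np.pi/2
    return p,best.fun,M.sum(),(a,b)
def circ(x,y,z,rr,n=40):
    a=np.linspace(0,2*np.pi,n,endpoint=False);return np.c_[x+rr*np.cos(a),y+rr*np.sin(a),np.full(n,z)]
E
python3 - <<'E'
from rig import r
from h import *
import pickle
names=["tile_grey","tile_terracotta","tile_white","stand","bottle","cap","vase","dish","clip","oak_box"]
for cam in["top","scene"]:
    f=r.grab_frame(cam)
    for n in names:
        for k in r.silhouettes(f,n)[:4]:
            z={"tile_grey":12,"cap":95}.get(n,0)
            m=k["mask"];extra=""
            if n.startswith("tile"): p,c,a,ab=fitbox(m,f,z);extra=f"fit {p.round(2)} cost {c:.0f}/{a:.0f} {np.round(ab)}"
            if n=="stand": p,c,a,ab=fitbox(m,f,0,None,94,70,12);extra=f"fit {p.round(2)} cost {c:.0f}/{a:.0f} {np.round(ab)}"
            print(cam,n,round(k["conf"],2),np.round(k["location"]),m.sum(),"w",back(k["location"],{"cap":129,"bottle":50}.get(n,z+14),f)[0].round(),extra)
E
```

```text
top tile_grey 0.72 [339. 282.] 472 w [526.  -3.  26.] fit [ 5.2967e+02 -3.3000e+00 -1.4000e-01] cost 14/472 [47. 71.]
top tile_terracotta 0.83 [256. 300.] 492 w [476. 212.  14.] fit [ 4.7019e+02  2.1616e+02 -2.7000e-01] cost 9/492 [49. 71.]
top tile_white 0.61 [260. 247.] 434 w [615. 207.  14.] fit [6.0807e+02 1.9711e+02 1.4000e-01] cost 28/434 [69. 46.]
top stand 0.89 [328. 278.] 459 w [537.  26.  14.] fit [ 5.3061e+02 -1.8800e+00 -4.0000e-02] cost 455/459 [70. 94.]
top stand 0.2 [435. 254.] 365 w [ 610. -256.   14.] fit [ 604.75 -252.22   -1.55] cost 545/365 [53. 57.]
top bottle 0.94 [423. 264.] 423 w [ 578. -217.   50.] 
top bottle 0.24 [432. 256.] 371 w [ 599. -241.   50.] 
top cap 0.9 [432. 257.] 339 w [ 588. -224.  129.] 
top cap 0.64 [428. 304.] 128 w [ 475. -213.  129.] 
top cap 0.61 [385. 251.] 107 w [ 599. -109.  129.] 
top vase 0.7 [387. 195.] 423 w [ 766. -128.   14.] 
top dish 0.66 [384. 197.] 368 w [ 760. -121.   14.] 
top clip 0.46 [452. 211.] 220 w [ 728. -303.   14.] 
top clip 0.22 [434. 256.] 364 w [ 603. -255.   14.] 
top oak_box 0.66 [151. 262.] 3371 w [566. 493. 
[... 562 characters left out ...]
774e+02 1.6000e-01] cost 42/429 [72. 52.]
scene tile_white 0.36 [346. 360.] 885 w [ 759. -121.   14.] fit [ 758.32 -110.09   -1.45] cost 106/885 [85. 61.]
scene bottle 0.6 [250. 378.] 1135 w [ 610. -248.   50.] 
scene cap 0.93 [241. 354.] 693 w [ 598. -238.  129.] 
scene cap 0.77 [282. 333.] 257 w [ 645. -168.  129.] 
scene cap 0.51 [201. 354.] 266 w [ 533. -269.  129.] 
scene vase 0.69 [349. 358.] 864 w [ 763. -116.   14.] 
scene vase 0.25 [366. 145.] 2781 w [547. 511.  14.] 
scene dish 0.55 [374. 307.] 1681 w [766.  19.  14.] 
scene dish 0.42 [252. 376.] 1179 w [ 601. -234.   14.] 
scene clip 0.82 [290. 440.] 432 w [ 727. -308.   14.] 
scene oak_box 0.63 [370. 144.] 3007 w [558. 520.  14.]
```

```bash
cat >> h.py <<'E'
def plan(x,y,z,yaw,s,roll=np.pi):
    "shift (mm) and turn (deg) in present tool axes to a tool-down pose"
    R0=R.from_euler("xyz",s["tcp_rot"]);R1=R.from_euler("xyz",[np.pi,0,yaw])
    return (R0.inv()*R1).as_rotvec(degrees=True).round(1),R0.inv().apply(np.array([x,y,z])-s["eef_pos"]).round(1)
def wrist(r,name=None):
    s=r.sense();f=r.grab_frame("wrist")
    if name:cv2.imwrite(f"pics/{name}.png",f["color"][:,:,::-1])
    return s,f
E
python3 - <<'E'
from rig import r
from h import *
print(plan(550,200,170,2.84,r.sense()))
E
```

```text
(array([  -0. ,    0. , -149.6]), array([ 581. , -695.1,   61.3]))
```

Call:
play_rows(moves=[[[0,0,-149.6],[581,-695,60],1],[[0,0,-149.6],[581,-695,60],1],[[0,0,-149.6],[581,-695,60],1],[[0,0,-149.6],[581,-695,60],1],[[0,0,-149.6],[581,-695,60],1],[[0,0,-149.6],[581,-695,60],1],[[0,0,-149.6],[581,-695,60],1],[[0,0,-149.6],[581,-695,60],1],[[0,0,-149.6],[581,-695,60],1],[[0,0,-149.6],[581,-695,60],1],[[0,0,-149.6],[581,-695,60],1],[[0,0,-149.6],[581,-695,60],1],[[0,0,-149.6],[581,-695,60],1],[[0,0,-149.6],[581,-695,60],1],[[0,0,-149.6],[581,-695,60],1],[[0,0,-149.6],[581,-695,60],1],[[0,0,-149.6],[581,-695,60],1],[[0,0,-149.6],[581,-695,60],1],[[0,0,-149.6],[581,-695,60],1],[[0,0,-149.6],[581,-695,60],1]])

```text
clock: 3.25
eef_pos: [550.2, 201.3, 170.8]
tcp_rot: [-3.141, -0.0, 2.842]
contact_force: [-0.0, -0.4, -0.7]
opening: 1.005
```

```bash
python3 - <<'E'
from rig import r
from h import *
s,f=wrist(r,"b_wrist")
for n in["tile_terracotta","tile_white"]:
    for k in r.silhouettes(f,n)[:2]:
        p,c,a,ab=fitbox(k["mask"],f,0,s)
        print(n,k["conf"],k["location"],p.round(3),c,a,ab)
        print(" grasp",plan(p[0],p[1],1,(p[2]%np.pi),s))
E
```

```text
tile_terracotta 0.67 [302.3, 96.6] [ 4.67836e+02  2.14702e+02 -3.40000e-01] 125.65088949702469 7567.0 (45.65695571899414, 69.48534393310547)
 grasp (array([-0. , -0. ,  2.3]), array([ 82.6, -11.5, 169.8]))
tile_white 0.75 [337.9, 285.7] [6.07073e+02 1.97114e+02 1.57000e-01] 121.67490623432322 5232.000000000001 (73.60122680664062, 46.84571075439453)
 grasp (array([ -0. ,   0. , 153.8]), array([-55.6,  12.9, 169.8]))
```

View pics/b_wrist.png

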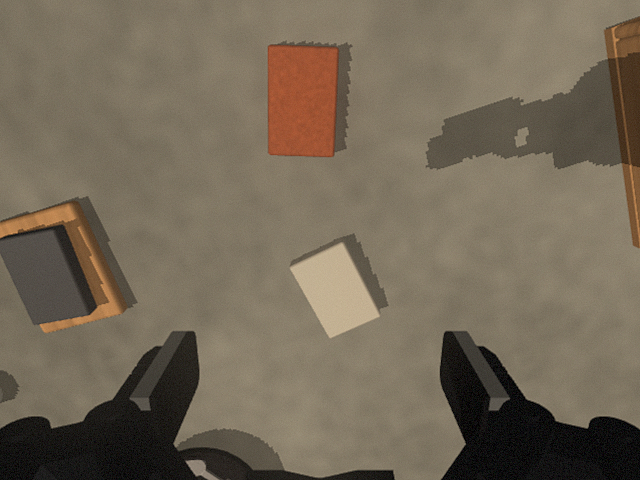

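Call:
play_rows(moves=[[[0,0,2.3],[41,-6,60],1],[[0,0,2.3],[82.6,-11.5,100],1],[[0,0,2.3],[82.6,-11.5,120],0.8],[[0,0,2.3],[82.6,-11.5,150],0.8],[[0,0,2.3],[82.6,-11.5,160],0.8],[[0,0,2.3],[82.6,-11.5,167],0.8],[[0,0,2.3],[82.6,-11.5,168],0.7],[[0,0,2.3],[82.6,-11.5,168],0.7]], newtons=40)

```text
clock: 4.2
eef_pos: [468.0, 212.3, 4.3]
tcp_rot: [3.141, 0.001, 2.798]
contact_force: [0.3, -0.0, 0.9]
opening: 0.701
```

Call:
play_rows(moves=[[[0,0,0],[0,0,0],0],[[0,0,0],[0,0,0],0],[[0,0,0],[0,0,0],0],[[0,0,0],[0,0,0],0]], newtons=40)

```text
clock: 4.6
eef_pos: [469.2, 212.6, 5.8]
tcp_rot: [3.14, 0.003, 2.798]
contact_force: [0.6, -1.7, 6.3]
opening: 0.521
```

```bash
python3 - <<'E'
from rig import r
from h import *
s,f=wrist(r,"c_wrist");print(s["contact_force"],s["opening"])
for k in r.silhouettes(f,"tile_terracotta")[:2]: print(k["conf"],k["location"],fitbox(k["mask"],f,0,s))
E
```

```text
[ 0.57663023 -1.72703384  6.34905851] 0.5209599296382244
```

View pics/c_wrist.png

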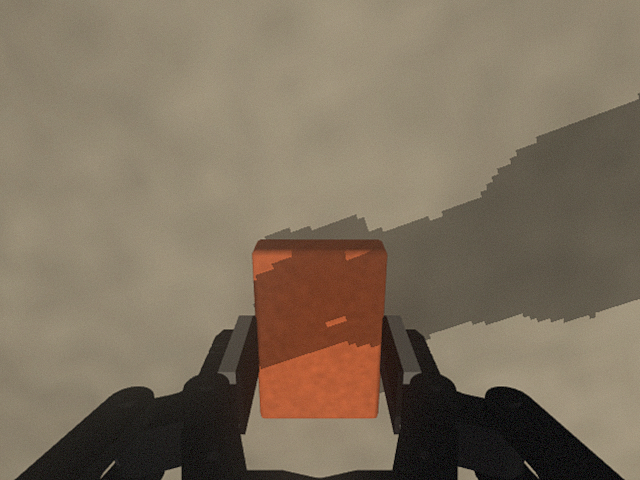

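```bash
python3 - <<'E'
from rig import r
from h import *
s=r.sense();f=r.grab_frame("wrist")
Rt=R.from_euler("xyz",s["tcp_rot"])
for px in [(256,251),(384,251),(261,417),(379,417),(254,240),(384,240)]:
    z=14 if px[1]!=240 else 14
    print(px,Rt.inv().apply(back(px,z,f,s)[0]-s["eef_pos"]).round(1))
h=cv2.resize(f["color"][220:440,220:420],None,fx=4,fy=4)[:600*2]
cv2.imwrite("pics/c2.png",cv2.resize(f["color"][225:435,220:420],None,fx=2.8,fy=2.8)[:,:,::-1])
E
```

```text
(256, 251) [ 36.3 -21.4  -8.3]
(384, 251) [36.3 21.4 -8.2]
(261, 417) [-31.8 -22.8  -8.2]
(379, 417) [-31.9  22.8  -8.1]
(254, 240) [ 40.2 -21.8  -8.3]
(384, 240) [40.1 21.2 -8.3]
```

View pics/c2.png

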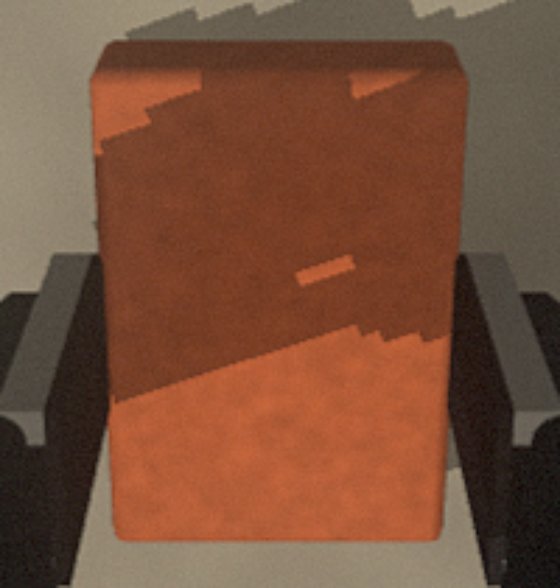

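```bash
python3 - <<'E'
from rig import r
from h import *
print(plan(610,-5,150,np.pi-0.12,r.sense()))
E
```

```text
(array([  0.1,   0.2, -12.8]), array([-206.4, -157.1, -144. ]))
```

Call:
play_rows(moves=[[[0,0,0],[0,0,-25],0],[[0,0,0],[0,0,-70],0],[[0,0,-4],[-40,-30,-120],0],[[0,0,-8],[-80,-62,-144],0],[[0,0,-12.8],[-120,-92,-144],0],[[0,0.2,-12.8],[-160,-122,-144],0],[[0,0.2,-12.8],[-196,-150,-144],0],[[0,0.2,-12.8],[-206,-157,-144],0],[[0,0.2,-12.8],[-206,-157,-144],0],[[0,0.2,-12.8],[-206,-157,-144],0]])

```text
clock: 5.75
eef_pos: [609.6, -5.3, 150.4]
tcp_rot: [3.14, -0.0, 3.019]
contact_force: [0.1, 0.1, -0.4]
opening: 0.52
```

```bash
python3 - <<'E'
from rig import r
from h import *
s,f=wrist(r,"d_wrist");print(s["eef_pos"],s["tcp_rot"],s["contact_force"],s["opening"])
for k in r.silhouettes(f,"tile_grey")[:2]:
    p,c,a,ab=fitbox(k["mask"],f,12,s);print(k["conf"],k["location"],p,c,a,ab)
for k in r.silhouettes(f,"stand")[:1]:print(k["location"])
E
```

```text
[609.61627806  -5.34081091 150.42035207] [ 3.13967229e+00 -4.69633966e-04  3.01940661e+00] [ 0.13677015  0.06475502 -0.41158248] 0.5197259631050125
0.66 [306.7, 103.0] [ 5.28087232e+02 -3.75893054e+00 -1.03537705e-01] 125.79230226734126 9481.000000000002 (45.445247650146484, 69.46661376953125)
[344.7, 93.3]
```

View pics/d_wrist.png

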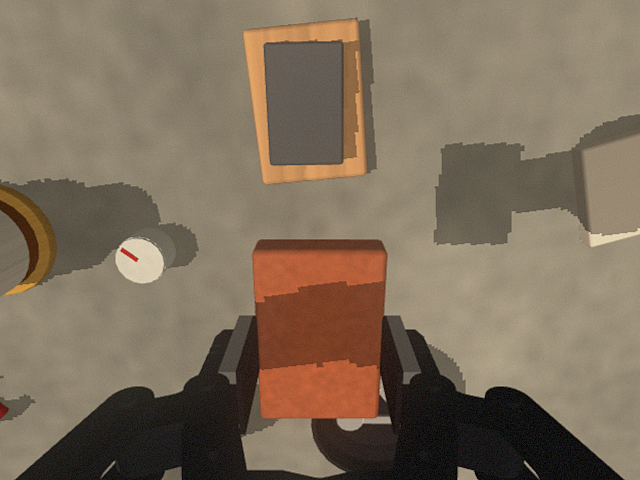

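```bash
python3 - <<'E'
from rig import r
from h import *
print(plan(530.1,-4,35,np.pi-0.1035,r.sense()))
E
```

```text
(array([ 0.1, -0.1, -0.9]), array([ 78.2,  -9.8, 115.3]))
```

Call:
play_rows(moves=[[[0,0,-1],[39,-5,25],0],[[0,0,-1],[78.2,-9.8,60],0],[[0,0,-1],[78.2,-9.8,90],0],[[0,0,-1],[78.2,-9.8,107],0],[[0,0,-1],[78.2,-9.8,113],0],[[0,0,-1],[78.2,-9.8,115.5],0],[[0,0,-1],[78.2,-9.8,117.5],0],[[0,0,-1],[78.2,-9.8,118.5],0],[[0,0,-1],[78.2,-9.8,118.5],0]])

```text
clock: 6.8
eef_pos: [530.6, -3.9, 32.4]
tcp_rot: [3.14, 0.0, 3.04]
contact_force: [0.0, -0.4, -1.3]
opening: 0.524
```

Call:
play_rows(moves=[[[0,0,0],[0,0,1],0],[[0,0,0],[0,0,1.8],0],[[0,0,0],[0,0,1.8],0]])

```text
clock: 7.1
eef_pos: [531.0, -4.0, 31.8]
tcp_rot: [3.14, 0.001, 3.039]
contact_force: [-4.0, 0.4, 12.4]
opening: 0.521
```

Call:
play_rows(moves=[[[0,0,0],[0,0,-1],0.7],[[0,0,0],[0,0,-1],0.75],[[0,0,0],[0,0,-1],0.75],[[0,0,0],[0,0,-30],0.75],[[0,0,0],[0,0,-70],0.75],[[0,0,0],[0,0,-80],0.75]])

```text
clock: 7.7
eef_pos: [533.0, -4.2, 115.1]
tcp_rot: [3.139, 0.006, 3.039]
contact_force: [1.0, -0.3, -0.1]
opening: 0.754
```

```bash
python3 - <<'E'
from rig import r
from h import *
s=r.sense();print(s["eef_pos"])
print(plan(607.1,197,6,np.pi+.157,s))
E
```

```text
[533.00217207  -4.19454679 115.06546768]
(array([  0.1,   0.3, -14.8]), array([-52.6, 207.4, 109.9]))
```

Call:
play_rows(moves=[[[0,0,-5],[-12,49,-5],0.75],[[0,0,-10],[-25,98,0],0.75],[[0,0.3,-14.8],[-38,147,20],0.75],[[0,0.3,-14.8],[-50,190,50],0.75],[[0,0.3,-14.8],[-52.6,207.4,70],0.75],[[0,0.3,-14.8],[-52.6,207.4,90],0.75],[[0,0.3,-14.8],[-52.6,207.4,103],0.75],[[0,0.3,-14.8],[-52.6,207.4,109],0.75],[[0,0.3,-14.8],[-52.6,207.4,110],0.75],[[0,0.3,-14.8],[-52.6,207.4,110],0.6],[[0,0.3,-14.8],[-52.6,207.4,110],0],[[0,0.3,-14.8],[-52.6,207.4,110],0],[[0,0.3,-14.8],[-52.6,207.4,110],0],[[0,0.3,-14.8],[-52.6,207.4,110],0]])

```text
clock: 9.1
eef_pos: [608.0, 196.7, 7.2]
tcp_rot: [3.14, 0.003, -2.986]
contact_force: [-0.7, -2.5, 6.8]
opening: 0.522
```

```bash
python3 - <<'E'
from rig import r
from h import *
s,f=wrist(r);print(s["eef_pos"])
cv2.imwrite("pics/e.png",cv2.resize(f["color"][225:435,220:420],None,fx=2.8,fy=2.8)[:,:,::-1])
print(plan(610,-5,150,np.pi-0.1035,s))
E
```

```text
[607.96321641 196.74656689   7.1777889 ]
(array([ 0.1,  0.1, 14.9]), array([  28.9, -199.4, -143.2]))
```

View pics/e.png

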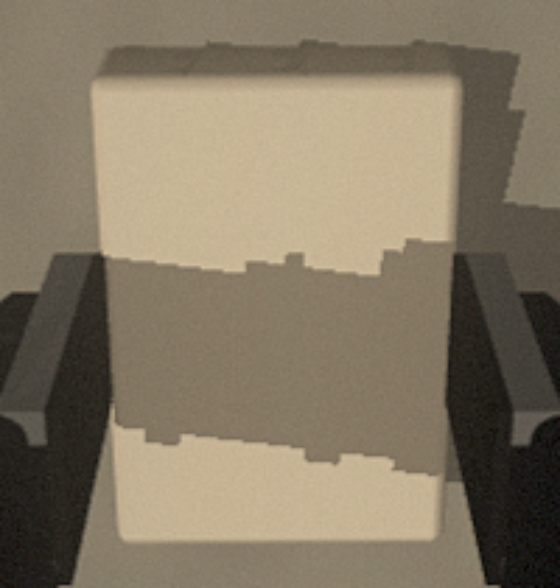

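Call:
play_rows(moves=[[[0,0,0],[0,0,-25],0],[[0,0,0],[0,0,-70],0],[[0,0,5],[5,-40,-110],0],[[0,0,10],[12,-85,-143],0],[[0,0,14.9],[20,-130,-143],0],[[0,0,14.9],[28,-175,-143],0],[[0,0,14.9],[29,-199.4,-143],0],[[0,0,14.9],[29,-199.4,-143],0],[[0,0,14.9],[29,-199.4,-143],0]])

```text
clock: 10.05
eef_pos: [609.9, -5.4, 150.1]
tcp_rot: [3.139, 0.003, 3.036]
contact_force: [0.4, 1.4, -0.4]
opening: 0.519
```

```bash
python3 - <<'E'
from rig import r
from h import *
s,f=wrist(r,"f_wrist");print(s["eef_pos"],s["opening"])
s0=dict(s);s0["eef_pos"]=np.array([0,0,7.2]);s0["tcp_rot"]=np.array([np.pi,0,0])
print("hand",back([(320,252.5),(320,418),(253,255),(386,255)],14,f,s0).round(1))
for n in("tile_terracotta","tile_grey"):
  for k in r.silhouettes(f,n)[:2]:
    for z in(26,12):
      p,c,a,ab=fitbox(k["mask"],f,z,s);print(n,k["conf"],k["location"],p.round(3),c,a,ab)
E
```

```text
[609.89849706  -5.40283539 150.06514364] 0.5194498697175943
hand [[ 35.3  -0.   14. ]
 [-33.4  -0.1  14. ]
 [ 34.4  22.7  14. ]
 [ 34.4 -22.4  14. ]]
tile_terracotta 0.8 [306.6, 100.7] [ 5.29345e+02 -3.75300e+00 -1.06000e-01] 126.94550373462185 10660.0 (46.02707290649414, 70.46394348144531)
tile_terracotta 0.8 [306.6, 100.7] [ 5.29031e+02 -4.12200e+00 -9.70000e-02] 297.69385358616205 10660.0 (48.579078674316406, 74.37086486816406)
```

View pics/f_wrist.png

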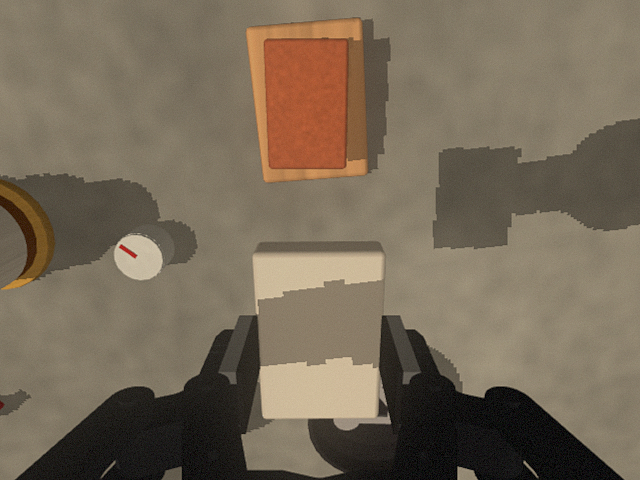

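```bash
python3 - <<'E'
from rig import r
from h import *
print(plan(530.2,-3.9,47.2,np.pi-0.105,r.sense()))
E
```

```text
(array([0.1, 0.1, 0.1]), array([ 79.4,  -8.5, 102.4]))
```

Call:
play_rows(moves=[[[0,0,0],[39,-4,25],0],[[0,0,0],[79.4,-8.5,60],0],[[0,0,0],[79.4,-8.5,84],0],[[0,0,0],[79.4,-8.5,96],0],[[0,0,0],[79.4,-8.5,100],0],[[0,0,0],[79.4,-8.5,101.5],0],[[0,0,0],[79.4,-8.5,102.5],0],[[0,0,0],[79.4,-8.5,103],0],[[0,0,0],[79.4,-8.5,103],0]])

```text
clock: 11.1
eef_pos: [531.0, -4.0, 47.2]
tcp_rot: [3.139, 0.004, 3.038]
contact_force: [0.0, -0.3, 0.6]
opening: 0.52
```

Call:
play_rows(moves=[[[0,0,0],[0,0,0.7],0],[[0,0,0],[0,0,0.7],0.65],[[0,0,0],[0,0,0.7],0.7],[[0,0,0],[0,0,0.7],0.7],[[0,0,0],[0,0,10],0.7],[[0,0,0],[0,0,20],0.7],[[0,0,0],[0,0,28],0.7],[[0,0,0],[0,0,29.5],0.7],[[0,0,0],[0,0,29.5],0.7]], newtons=20)

```text
clock: 12.0
eef_pos: [530.7, -3.9, 17.0]
tcp_rot: [3.139, 0.002, 3.039]
contact_force: [0.8, -0.8, 0.3]
opening: 0.701
```

```bash
python3 - <<'E'
from rig import r
from h import *
s,f=wrist(r,"g_wrist");print(s["eef_pos"],s["opening"],s["contact_force"])
E
```

```text
[530.67128766  -3.87228348  16.98446568] 0.7008958299607229 [ 0.82705008 -0.77115637  0.28905659]
```

View pics/g_wrist.png

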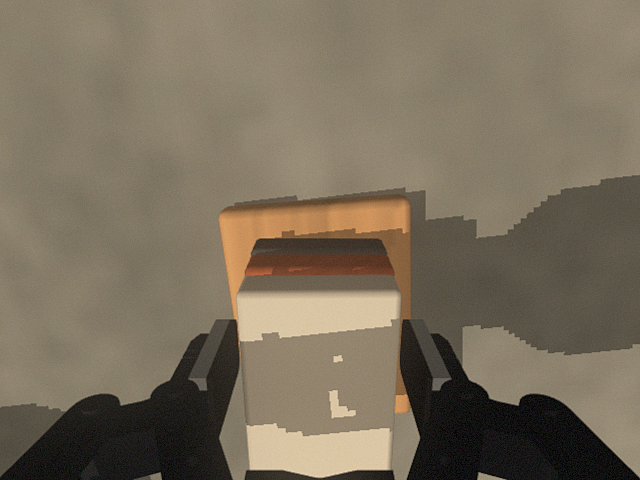

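Call:
play_rows(moves=[[[0,0,0],[0,0,0],0.5],[[0,0,0],[0,0,0],0.4],[[0,0,0],[0,0,0],0.4],[[0,0,0],[0,0,0],0.4],[[0,0,0],[0,0,0],0.7],[[0,0,0],[0,0,0],0.7],[[0,0,0],[0,0,-30],0.7],[[0,0,0],[0,0,-60],0.9],[[0,0,-8.5],[0,0,-75],1],[[0,0,-8.5],[0,0,-75],1]], newtons=20)

```text
clock: 13.05
eef_pos: [532.3, -4.1, 94.5]
tcp_rot: [3.14, 0.007, -3.093]
contact_force: [0.6, 0.1, -0.4]
opening: 1.001
```

```bash
python3 - <<'E'
from rig import r
from h import *
s,f=wrist(r,"h_wrist")
for k in r.silhouettes(f,"tile_white")[:1]:
    p,c,a,ab=fitbox(k["mask"],f,40,s);print(k["conf"],k["location"],p.round(3),c,a,ab)
print(plan(529.5,-4,94,np.pi/2-0.105,s),plan(529.5,-4,11,np.pi/2-0.105,s))
E
```

```text
(array([ 0.4,  0.2, 98.8]), array([2.8, 0.2, 0.5])) (array([ 0.4,  0.2, 98.8]), array([ 3.4,  0. , 83.5]))
```

View pics/h_wrist.png

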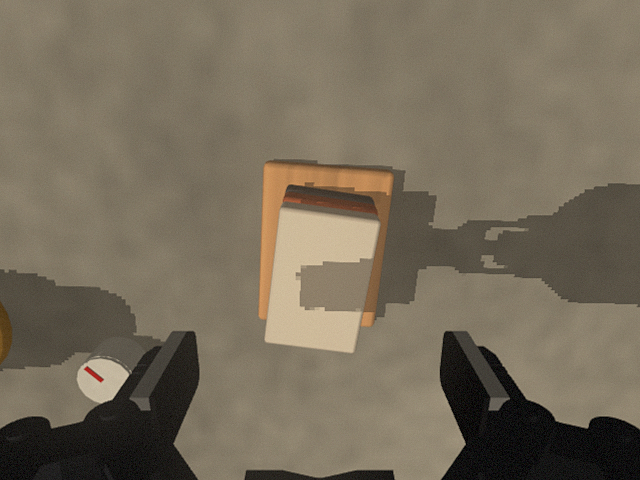

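```bash
python3 - <<'E'
from rig import r
from h import *
s,f=wrist(r)
w=back([(282,207),(380,220),(355,352),(265,343)],54,f,s);print(w.round(1),w.mean(0).round(1))
d=w[0]-w[3];print(np.arctan2(d[1],d[0]),np.linalg.norm(d))
E
```

```text
[[491.3 -21.9  54. ]
 [495.4  21.1  54. ]
 [562.8  14.8  54. ]
 [559.5 -29.3  54. ]] [527.2  -3.8  54. ]
3.0336103270192503 68.52564839164164
```

Call:
play_rows(moves=[[[0,0,98.8],[3.5,0,0],1],[[0,0,98.8],[3.5,0,0],1],[[0,0,98.8],[3.5,0,0],1],[[0,0,98.8],[3.5,0,0],1],[[0,0,98.8],[3.5,0,0],1],[[0,0,98.8],[3.5,0,0],1],[[0,0,98.8],[3.5,0,0],1],[[0,0,98.8],[3.5,0,0],1],[[0,0,98.8],[3.5,0,0],1],[[0,0,98.8],[3.5,0,0],1],[[0,0,98.8],[3.5,0,0],1],[[0,0,98.8],[3.5,0,20],1],[[0,0,98.8],[3.5,0,32],1],[[0,0,98.8],[3.5,0,32],1]])

```text
clock: 14.6
eef_pos: [524.7, -4.1, 57.2]
tcp_rot: [-3.139, -0.002, 1.46]
contact_force: [-0.9, 0.4, 0.2]
opening: 0.996
```

```bash
python3 - <<'E'
from rig import r
from h import *
s,f=wrist(r,"i_wrist");print(s["eef_pos"],s["tcp_rot"])
E
```

```text
[524.71442966  -4.0888507   57.191345  ] [-3.13876706e+00 -2.00060160e-03  1.46036501e+00]
```

View pics/i_wrist.png

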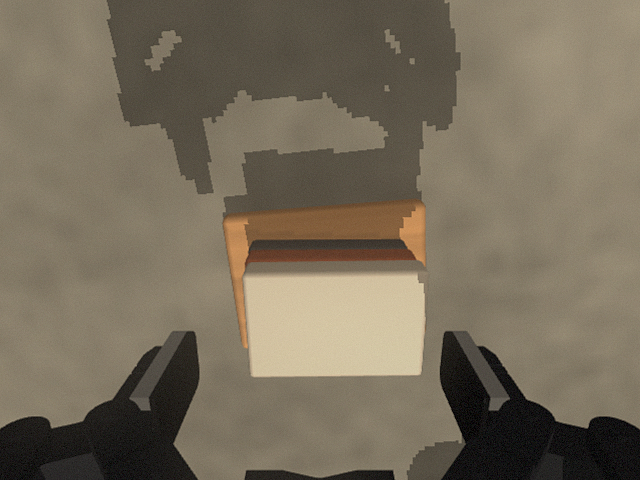

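Call:
play_rows(moves=[[[0,0,0],[0,5.5,0],1],[[0,0,0],[0,5.5,5],1],[[0,0,0],[0,5.5,12],1],[[0,0,0],[0,5.5,20],1],[[0,0,0],[0,5.5,20],1]])

```text
clock: 15.15
eef_pos: [529.9, -4.6, 37.0]
tcp_rot: [-3.138, -0.002, 1.461]
contact_force: [0.6, -0.7, -0.5]
opening: 1.002
```

```bash
python3 - <<'E'
from rig import r
from h import *
s,f=wrist(r,"j_wrist");print(s["eef_pos"],s["tcp_rot"])
E
```

```text
[529.94115796  -4.63850758  37.00906594] [-3.13824415e+00 -1.95944446e-03  1.46057326e+00]
```

View pics/j_wrist.png

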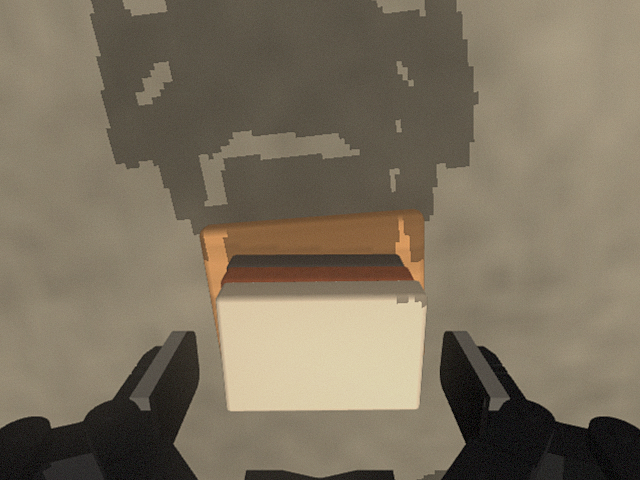

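Call:
play_rows(moves=[[[0,0,0],[0,0.5,8],1],[[0,0,0],[0,0.5,17],1],[[0,0,0],[0,0.5,26],1],[[0,0,0],[0,0.5,29],1],[[0,0,0],[0,0.5,29],0.9],[[0,0,0],[0,0.5,29],0.8],[[0,0,0],[0,0.5,29],0.7],[[0,0,0],[0,0.5,29],0.7],[[0,0,0],[0,0.5,29],0.7]], newtons=20)

```text
clock: 16.1
eef_pos: [530.7, -4.6, 8.6]
tcp_rot: [-3.139, -0.002, 1.461]
contact_force: [0.8, -0.1, -0.7]
opening: 0.814
```

Call:
play_rows(moves=[[[0,0,0],[0,0,0],1],[[0,0,0],[0,0,0],1],[[0,0,0],[0,0,0],1],[[0,0,0],[0,0,-12],1],[[0,0,0],[0,0,-30],1],[[0,0,0],[0,0,-60],1],[[0,0,0],[0,0,-100],1],[[0,0,0],[0,0,-125],1],[[0,0,0],[0,0,-125],1]])

```text
clock: 17.0
eef_pos: [533.6, -4.9, 138.2]
tcp_rot: [3.137, -0.003, 1.461]
contact_force: [0.7, 0.1, -0.2]
opening: 1.005
```

```bash
python3 - <<'E'
from rig import r
from h import *
s,f=wrist(r,"k_wrist");print(s["eef_pos"],s["tcp_rot"])
cv2.imwrite("pics/k2.png",cv2.resize(f["color"][150:330,200:440],None,fx=3,fy=3,interpolation=2)[:,:,::-1])
E
```

```text
[533.64197889  -4.94640657 138.16732811] [ 3.13698736e+00 -2.73195628e-03  1.46057543e+00]
```

View pics/k2.png

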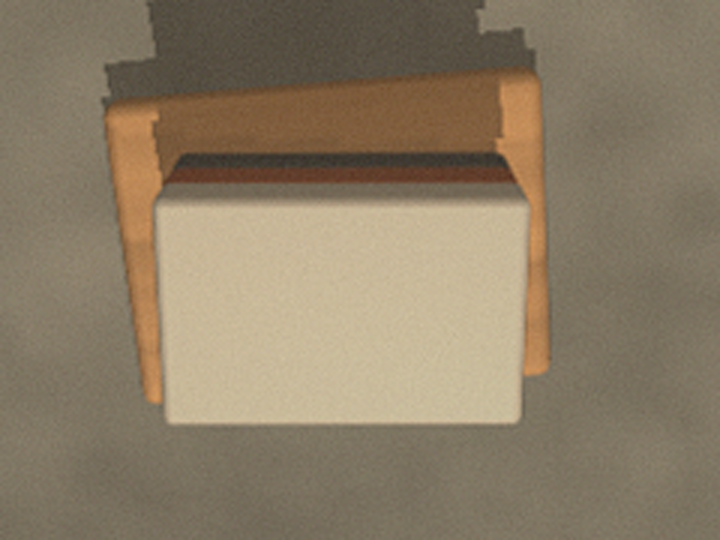

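View pics/k_wrist.png

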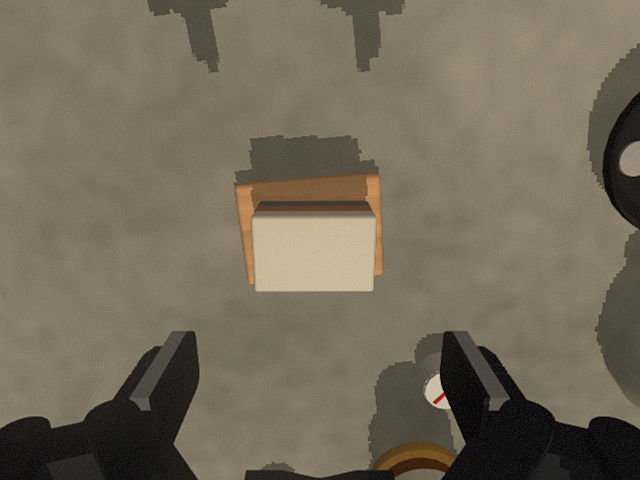

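```bash
python3 - <<'E'
from rig import r
from h import *
print(plan(592,-232,250,0.9,r.sense()))
E
```

```text
(array([ 0.1, -0.2, 32.1]), array([-218.9,   84.4, -114.3]))
```

Call:
play_rows(moves=[[[0,0,0],[0,0,-45],1],[[0,0,8],[-40,16,-75],1],[[0,0,16],[-85,32,-114],1],[[0,0,24],[-130,50,-114],1],[[0,0,32],[-175,67,-114],1],[[0,0,32],[-205,80,-114],1],[[0,0,32],[-219,84.4,-114],1],[[0,0,32],[-219,84.4,-114],1],[[0,0,32],[-219,84.4,-114],1]])

```text
clock: 17.95
eef_pos: [591.2, -231.3, 248.7]
tcp_rot: [-3.14, -0.003, 0.902]
contact_force: [0.2, 1.0, 0.1]
opening: 0.999
```

```bash
python3 - <<'E'
from rig import r
from h import *
s,f=wrist(r,"l_wrist");print(s["eef_pos"],s["tcp_rot"])
cv2.imwrite("pics/l2.png",cv2.resize(f["color"][140:340,200:440],None,fx=3,fy=3,interpolation=2)[:,:,::-1])
for k in r.silhouettes(f,"cap")[:3]:
    m=k["mask"];c=max(cv2.findContours(m.astype(np.uint8),0,2)[0],key=cv2.contourArea)
    print(k["conf"],k["location"],m.sum(),cv2.fitEllipse(c),back(k["location"],129,f,s)[0])
E
```

```text
[ 591.20646755 -231.28479602  248.68627302] [-3.13952151e+00 -2.88792578e-03  9.01862777e-01]
0.9 [321.6, 233.4] 4519 ((323.03582763671875, 234.78895568847656), (71.95853424072266, 78.5010986328125), 176.04901123046875) [ 594.0067074  -229.81718706  129.        ]
0.74 [228.1, 273.3] 1203 ((228.71348571777344, 275.4801940917969), (34.87884521484375, 41.91875457763672), 27.9024658203125) [ 528.1587458  -213.06383888  129.        ]
0.57 [264.7, 85.4] 1482 ((263.53765869140625, 85.97528839111328), (41.01041793823242, 44.254058837890625), 139.5354766845703) [ 623.43757857 -139.55759105  129.        ]
```

View pics/l_wrist.png

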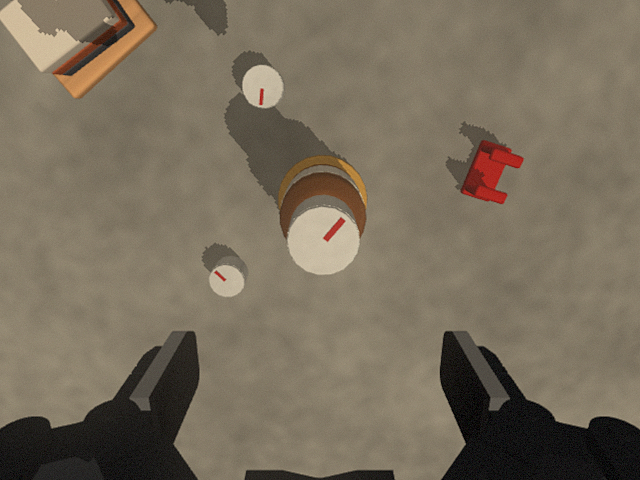

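View pics/l2.png

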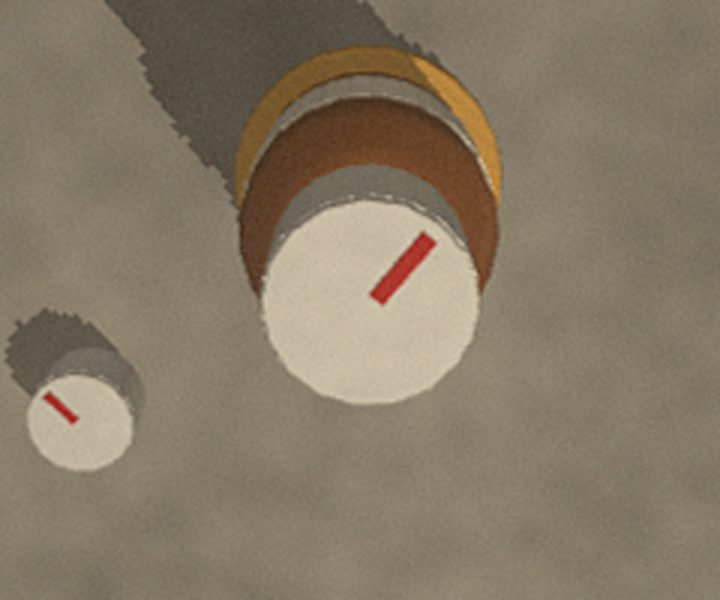

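```bash
python3 - <<'E'
from rig import r
from h import *
s,f=wrist(r)
w=back([(323.3,240.7),(287.3,240.7),(360,240.7),(326,240),(343,220)],129,f,s);print(w.round(1))
print(np.linalg.norm(w[2]-w[1])); d=w[4]-w[3];print("mark yaw",np.arctan2(d[1],d[0]))
print(plan(w[0,0],w[0,1],107,0.9,s))
ft=r.grab_frame("top");fs=r.grab_frame("scene")
for f2 in(ft,fs):print(proj(np.array([w[0][0],w[0][1],129.]),f2))
cv2.imwrite("pics/m_top.png",cv2.resize(ft["color"][220:320,370:490],None,fx=5,fy=5)[:,:,::-1])
E
```

```text
[[ 592.1 -233.9  129. ]
 [ 573.8 -219.5  129. ]
 [ 610.8 -248.7  129. ]
 [ 593.7 -234.6  129. ]
 [ 610.5 -230.8  129. ]]
47.11203917264463
mark yaw 0.22565837315029838
(array([-0.1, -0.2,  0.2]), array([ -2.7,   2.7, 142.3]))
[[436.30486299 255.62722789]]
[[239.21913418 351.36561925]]
```

Call:
play_rows(moves=[[[0,0,0.2],[-2.7,2.7,30],1],[[0,0,0.2],[-2.7,2.7,65],0.9],[[0,0,0.2],[-2.7,2.7,100],0.85],[[0,0,0.2],[-2.7,2.7,122],0.85],[[0,0,0.2],[-2.7,2.7,134],0.85],[[0,0,0.2],[-2.7,2.7,137],0.85],[[0,0,0.2],[-2.7,2.7,137],0.85]])

```text
clock: 18.9
eef_pos: [593.1, -234.2, 113.4]
tcp_rot: [3.141, -0.003, 0.9]
contact_force: [1.6, 0.5, -0.3]
opening: 0.854
```

```bash
python3 - <<'E'
from rig import r
from h import *
s,f=wrist(r,"n_wrist");print(s["eef_pos"],s["tcp_rot"])
E
```

```text
[ 593.06505795 -234.23900417  113.40591339] [ 3.14089145 -0.003365    0.90041766]
```

View pics/n_wrist.png

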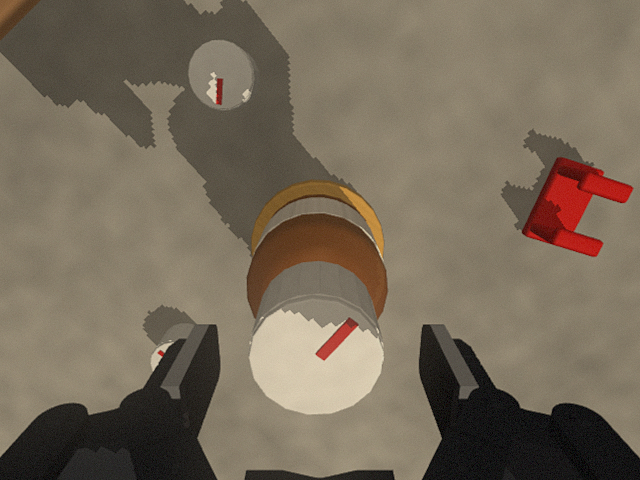

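```bash
python3 - <<'E'
from rig import r
from h import *
s,f=wrist(r)
Rt=R.from_euler("xyz",s["tcp_rot"])
for v in(345,350,355):
  print(v,Rt.inv().apply(back((316.5,v),129,f,s)[0]-s["eef_pos"]).round(1))
# expected outline for candidates
for x in np.arange(-3,3.1,1):
    P=Rt.apply(np.c_[circ(0,0,0,23.5)[:,:2]*[1,1]+[x,-.9],np.zeros(40)])+s["eef_pos"];P[:,2]=129
    q=proj(P,f,s);print(x,q.min(0).round(),q.max(0).round())
E
```

```text
345 [  4.  -1. -15.]
350 [  2.  -1. -15.]
355 [  0.  -1. -15.]
-3.0 [249. 301.] [384. 418.]
-2.0 [249. 299.] [384. 415.]
-1.0 [249. 296.] [385. 413.]
0.0 [249. 293.] [385. 411.]
1.0 [249. 290.] [385. 409.]
2.0 [249. 287.] [385. 406.]
3.0 [248. 285.] [385. 404.]
```

Call:
play_rows(moves=[[[0,0,0],[-0.8,-0.9,4],0.8],[[0,0,0],[-0.8,-0.9,6.5],0.7],[[0,0,0],[-0.8,-0.9,6.5],0.6],[[0,0,0],[-0.8,-0.9,6.5],0.3],[[0,0,0],[-0.8,-0.9,6.5],0.3],[[0,0,0],[-0.8,-0.9,6.5],0.3]], newtons=70)

```text
clock: 19.6
eef_pos: [592.1, -234.4, 107.8]
tcp_rot: [3.14, -0.004, 0.9]
contact_force: [-1.6, 3.3, 2.4]
opening: 0.532
```

Call:
play_rows(moves=[[[0,0,0],[0,0,2],0.3],[[0,0,0],[0,0,4],0.3],[[0,0,0],[0,0,6],0.3],[[0,0,0],[0,0,8],0.3],[[0,0,0],[0,0,8],0.3]])

```text
clock: 20.1
eef_pos: [592.2, -234.5, 100.2]
tcp_rot: [3.14, -0.004, 0.9]
contact_force: [-3.3, 2.2, 6.6]
opening: 0.531
```

```bash
python3 - <<'E'
from rig import r
from h import *
s,f=wrist(r,"o_wrist");print(s["eef_pos"],s["contact_force"],s["qpos"],s["wrist_torque"])
E
```

```text
[ 592.16819613 -234.45489797  100.17109227] [-3.31297804  2.15397577  6.63376298] [-0.38101564  0.51228248  1.71016005  0.00391338  0.91655139  0.28717654] [0.35819339 0.56079453 0.05260031]
```

View pics/o_wrist.png

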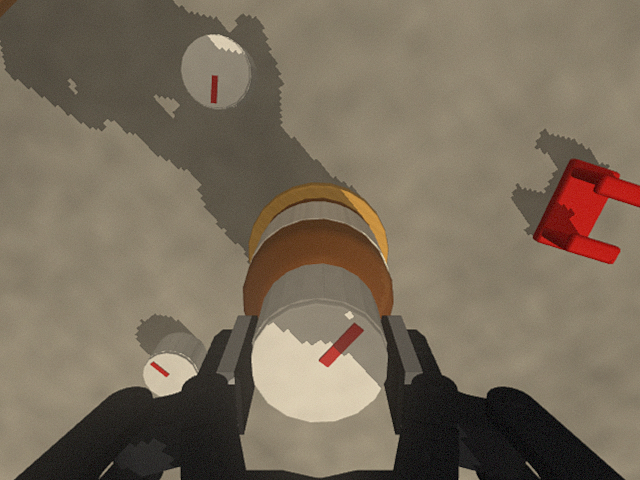

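Call:
play_rows(moves=[[[0,0,-5],[0,0,0.5],0.3],[[0,0,-12],[0,0,0.5],0.3],[[0,0,-19],[0,0,0.5],0.3],[[0,0,-26],[0,0,0.5],0.3],[[0,0,-33],[0,0,0.5],0.3],[[0,0,-40],[0,0,0.5],0.3],[[0,0,-47],[0,0,0.5],0.3],[[0,0,-54],[0,0,0.5],0.3],[[0,0,-61],[0,0,0.5],0.3],[[0,0,-68],[0,0,0.5],0.3],[[0,0,-75],[0,0,0.5],0.3],[[0,0,-82],[0,0,0.5],0.3],[[0,0,-82],[0,0,0.5],0.3],[[0,0,-82],[0,0,0.5],0.3]])

```text
clock: 21.55
eef_pos: [592.5, -234.6, 100.2]
tcp_rot: [3.137, 0.002, 2.332]
contact_force: [-2.7, 2.3, 7.5]
opening: 0.533
```

```bash
python3 - <<'E'
from rig import r
from h import *
s,f=wrist(r,"p_wrist");print(s["eef_pos"],s["contact_force"],s["qpos"],s["wrist_torque"],s["tcp_rot"])
E
```

```text
[ 592.45201245 -234.60312244  100.16423888] [-2.65960422  2.30894993  7.45302274] [-0.38099528  0.51236853  1.71002792  0.00374985  0.91583828 -1.14431774] [0.31389031 0.47948327 0.10915133] [3.13749049e+00 1.82067951e-03 2.33183592e+00]
```

View pics/p_wrist.png

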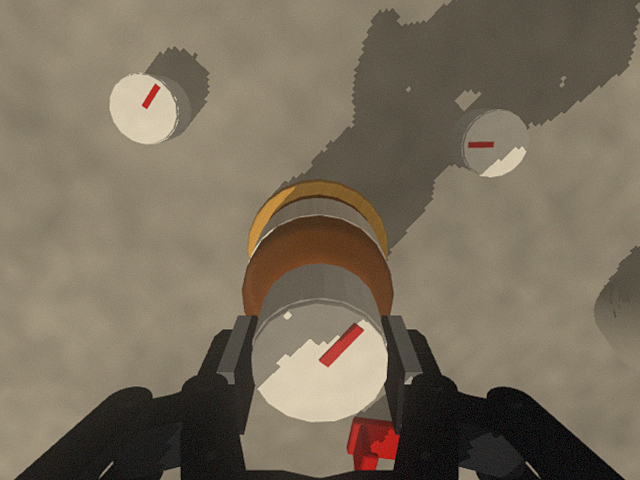

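Call:
play_rows(moves=[[[0,0,-82],[0,0,-4],0.3],[[0,0,0],[0,0,-8],0.3],[[0,0,0],[0,0,-14],0.3],[[0,0,0],[0,0,-22],0.3]])

```text
clock: 22.0
eef_pos: [592.3, -234.7, 122.0]
tcp_rot: [3.138, 0.002, 2.334]
contact_force: [0.6, 0.0, -0.5]
opening: 0.534
```

The first row of that last call carried a leftover −82° turn. It went about 8° further and came straight back, so the cap stayed inside its free range, and it is now lifting freely.

Call:
play_rows(moves=[[[0,0,0],[0,0,-8],0.3],[[0,0,0],[0,0,-18],0.3],[[0,0,0],[0,0,-30],0.3],[[0,0,0],[0,0,-40],0.3],[[0,0,0],[0,0,-46],0.3],[[0,0,0],[0,0,-48],0.3],[[0,0,0],[0,0,-48],0.3],[[0,0,0],[0,0,-48],0.3]])

```text
clock: 22.8
eef_pos: [591.8, -234.7, 169.6]
tcp_rot: [3.138, 0.001, 2.334]
contact_force: [0.3, 0.6, -1.2]
opening: 0.532
```

```bash
python3 - <<'E'
from rig import r
from h import *
s,f=wrist(r,"q_wrist");print(s["eef_pos"],s["contact_force"],s["tcp_rot"],s["clock"])
a=r.grab_frame("scene")["color"];b=r.grab_frame("top")["color"]
A=cv2.resize(a[180:460,150:420],None,fx=2,fy=2,interpolation=2);B=cv2.resize(b[170:330,230:490],None,fx=2.1,fy=2.1,interpolation=2)
cv2.imwrite("pics/q_scene.png",A[:,:,::-1]);cv2.imwrite("pics/q_top.png",B[:,:,::-1])
E
```

```text
[ 591.8252395  -234.65765256  169.60557914] [ 0.25562371  0.55521337 -1.20051551] [3.13798201e+00 9.55192380e-04 2.33388621e+00] 22.8
```

View pics/q_wrist.png

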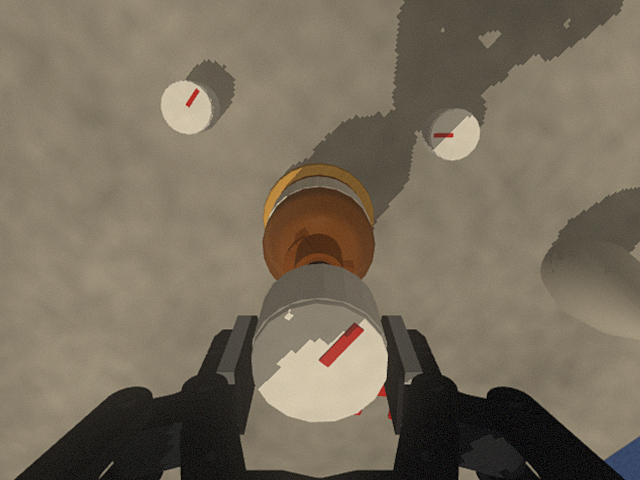

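View pics/q_scene.png

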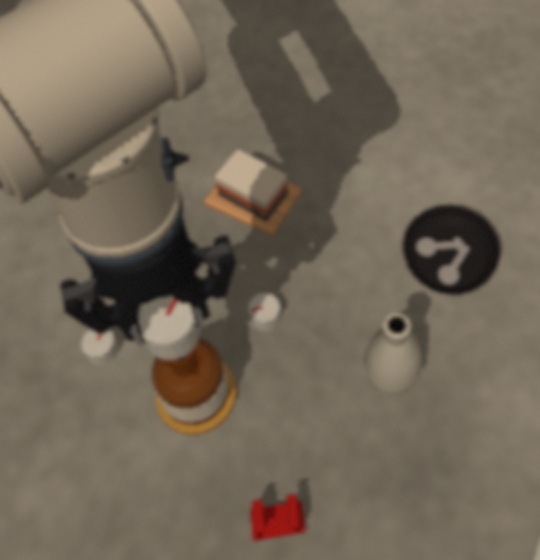

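View pics/q_top.png

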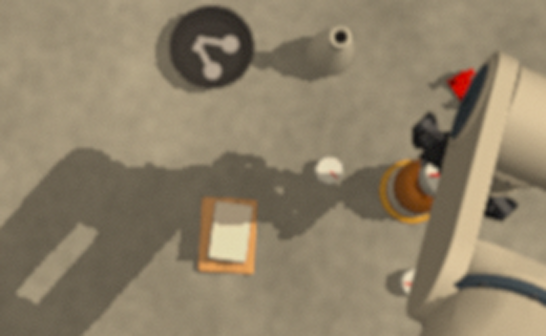

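The wrist view shows the cap held upright at (320,360) with the open neck below it. The scene view shows the pile standing on the stand, with the vase, dish and clip where they were.

```bash
python3 - <<'E'
from rig import r
print(r.sign_off())
E
```

```text
the job is handed in; nothing more can be done
None
```

The job is handed in at about 23 s of the 67 s allowed.

- **Tiles:** I put the terracotta tile and then the white tile on the grey one. I squared the pile by closing the gripper lightly on it across its width and then its length, and let go. The last close-up showed all three tiles with edges flush.
- **Cap:** I gripped the large cap on the bottle and pressed it about 7.6 mm down. I turned it about 82° counter-clockwise and lifted it off.
- **Final checks:** The cap is held upright, its lower edge about 32 mm above the bottle mouth and within about 1 mm of the bottle's axis. The wrist force is close to zero. The vase, dish, clip and loose small caps look untouched.

Two things did not go cleanly:

- **Extra turn:** the first row of the lift repeated the turn by mistake. The cap went to at most about 91° and came straight back, still inside its free range, and lifted off without resistance.
- **Network misses:** the trained network found nothing in two close-ups, one of the held terracotta tile and one of the pile. I read the edges in those pictures by eye instead.

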